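# Screw the lid back on the wax jar

### The arm

A 6-joint arm with a two-finger parallel gripper is mounted at the origin on the work surface. World frame = base frame: x ahead of the robot, y to its left, z up, the work surface at z = 0. Lengths are in m, angles in rad, forces in N, time in s.
With the tool pointing down it reaches from about 0.375 to 0.9 m from the base axis. Payload 3.1 kg.
Tool frame: the origin (TCP) lies midway between the tips of the shut fingers; the grasp point (between the pads) lies 19 mm behind it; z points along the fingers, x is the direction in which the jaws open and shut, and the axes are right-handed (so a half turn about z gives the same grasp; the last joint's range is limited). The gripper opens to 85 mm and grips with 20 to 120 N. Pads are 22 mm wide; open, the fingers measure 114 mm over their backs; the gripper's body (76 mm by 85 mm) begins 54 mm behind the grasp point. The pads swing forward as they close: fully open they stand 13 mm farther back than shut.
Start: joints at [-1.343, 0.527, 1.433, -0, 1.181, -0.178], TCP at [0.247, -0.574, 0.231] pointing down, gripper open.
Joint ranges: [-3.08, 3.08], [-0.75, 2.2], [0.22, 2.44], [-1.43, 4.57], [0, 2.65], [-2.85, 2.85]. Speed limits (rad/s): [2.79, 2.79, 3.14, 3.14, 3.14, 3.14].

### API

Orientations are given as a unit quaternion [x, y, z, w].
In Python, from station import * gives the robot as it stands.
- The arm moves only by the tool servo_tool, never from a script. Its argument "targets" is a list of rows, each a list of 6 numbers: the shift along the tool's x, y, z in mm, then the turn, a rotation vector about the tool's x, y, z in degrees. A call has 1 to 10 rows; each row is the pose to reach, as a shift and turn from the pose commanded when the call began, along the tool's axes at that moment; what a row does not reach only later rows make up. A row lasts 1/8 s, in which the tool goes at most 62.5 mm and 10.7 degrees, less where a joint would pass 70% of its speed; a pose out of reach is approached as far as the arm can. A call with a gripper value outside its range is refused whole. "gripper" is the finger opening in mm, from 0 to 85.4, set as the call begins (left out, the last holds). The fingers move at their own pace and stop on an object; "newtons" is the grip in N (left out, the last holds). Time passes only in rows, so rows that repeat a pose let the fingers close. It gives the time, the measured TCP pose, the force and the opening at its end, in the units of the state.
- sense(): the state, without advancing time (a new reading comes with each control period).
- snapshot(name): name is "scene" or "top"; returns a dict with "color" (480x640x3 uint8, red, green, blue), "vfov" (degrees; the focal length in pixels is half the picture's height over the tangent of half this angle, whatever the lens; pixels are square), "cx", "cy" (the principal point, pixels), "D" ([k1, k2, p1, p2, k3] as OpenCV has them; the pictures are not rectified), "R" (3x3) and "t" (3): a world point X has camera coordinates R X + t. Camera axes: x right, y down, z forward; pixel columns grow to the right and rows downward; lengths in m; the calibration is good to about 2 mm. A picture is of the moment at which its call begins. There is no depth.
- sign_off(): hands the job in, once; it reports no verdict.
The state is a dict: "t": time; "q": joint angles; "qd": joint speeds; "tau": joint torques, N m; "tcp_pos": TCP position; "tool_rot": TCP orientation; "force": force on the tool from outside, world axes, zero at the start; "ft_torque": the same for the moment, N m; "finger_gap": opening from 0.0 (shut) to 1.0 (fully open).
Only numpy, scipy, OpenCV 4.12 (cv2) and the standard library are available. Lean on these libraries where they do the work, as an engineer would, in place of code of your own. Each camera call takes 0.05 s, during which the arm holds its last target. There are 200 camera calls.

### The job

Put the orange lid back on the wax jar that is clamped in the bench vise. Set it level on the neck and turn it backward (anticlockwise from above) under light pressure until it rides up and you feel it drop off the thread starts; then screw it forward until it comes up tight at its stop. Never force it down before the threads have it, let go when done, and leave the other things on the bench where they lie.

Things in the scene. Friction and masses are not known exactly. Their poses are not given: they have to be found in the camera images.
- lid: Orange ribbed plastic screw lid, lying top up on the bench: 60 mm across, 23 mm tall, skirt wall 3 mm, about 60 g. Origin: centre of its open lower edge; z up through its top. Inside the skirt are three equal lugs, evenly spaced, 4 mm above the lower edge; their angles are not given. Under its top is a springy white sealing liner (10 N squeezes it 1.5 mm). Take it across the skirt at any yaw.
- jar_mouth (a point): Centre of the mouth, level with the bevelled glass rim, 100 mm above the bench; z up. The lid goes over it if held within 1 mm of centre. With its lugs on top of the threads the lid's lower edge lies 7.5 to 14 mm below the rim; turned backward it rides up to 7.5 mm below, then drops 6.5 mm off the starts.
- jar_home (a point): Point on the jar's axis 17.5 mm below the rim, where the lid's lower edge lies when fully home. Wound forward (clockwise) after the drop, the lid meets its liner at 16 mm below the rim and comes to a thread stop some 95 degrees past the drop. Turning takes under 0.25 N m; at the stop it rises sharply past 0.45 N m.
- jar: Amber glass jar of set paste wax, held fast in the vise: body 66 mm across, 72 mm tall; neck 44 mm across, 52 mm over the thread. Origin: centre of its base, z up. Three-start right-hand thread with blunt starts, lead 6.5 mm per third of a turn; where the starts lie round the neck is not given.
- vise: Twin-screw wooden bench vise, bolted down, jaws 270 mm long and 66 mm high 40 mm thick, 66 mm apart, two steel handwheels on one side reaching 135 mm from the jar. Origin: on the bench under the jar's axis; x towards the handwheels, y along the jaws.
- tin: Bystander: flat closed steel tin with green lid rim, 65 mm across, 25 mm tall. Origin: centre of its base.
- tape: Bystander: yellow tape measure standing on its edge, 66 x 36 x 60 mm tall. Origin: centre of its base.
- offcut: Bystander: dark wood offcut, 110 x 45 x 22 mm. Origin: centre of its base.
- pencil: Bystander: flat red carpenter's pencil, 185 x 13 x 8 mm. Origin: near its middle, underside.
- chisel: Bystander: wood-handled chisel, 260 mm long, lying. Origin: on the bench under its ferrule; x to the edge.
- mallet: Bystander: wooden mallet lying down, head 65 x 130 x 72 mm, handle 200 mm. Origin: on the bench where handle meets head; the handle runs to -x.
- brush: Bystander: blue-handled brush, 185 mm long, lying. Origin: on the bench at the end of the handle, x to the bristles.
Things that resemble listed ones, but are neither listed nor needed, are in the scene too. Several things have the shape of the lid; the one meant has the colours described above.

How it is judged:
On the way, in this order (a step that is already met when the one before it is completed fails the run):
1. turned backward, the lid has ridden up to the thread starts: borne by the jar (over 1 N, slower than 6 mm/s) with its lower edge 6.4 to 8.6 mm below the rim (z of lid in the frame of jar_mouth between -0.0086 and -0.0064 m and contact force between lid and jar above 1 N and linear speed of lid below 0.006 m/s), for 0.1 s.
2. the lid has dropped off the thread starts: its lower edge 11.5 to 15.5 mm below the rim (z of lid in the frame of jar_mouth between -0.0155 and -0.0115 m), for 0.1 s.
At the end, for the whole second after the job is handed in: the lid is screwed home, its lower edge at least 16.8 mm below the rim, centred within 2 mm, level within 0.03 rad, and at rest (z of lid in the frame of jar_mouth below -0.0168 m and horizontal distance between lid and jar_mouth below 0.002 m and angle between lid's own z axis and vertical below 0.03 rad and angular speed of lid below 0.1 rad/s); the robot touches nothing.
It fails at once if the lid is forced: over 30 N between lid and jar before it has come down onto its liner (lower edge less than 16 mm below the rim) (z of lid in the frame of jar_mouth above -0.016 m and contact force between lid and jar above 30 N).
It fails at once if another thing on the bench is moved by more than 20 mm (distance of any of tin, tape, offcut, pencil, chisel, mallet, brush from where it was at the start of the episode above 0.02 m).
It also fails if it takes over 61 s, if anything falls off the work surface, if the arm or the gripper's body presses on something with over 40 N, if the wrist force passes 120 N, or if a joint passes its speed limit or range.

## Working session

There is one attempt and no reset: what is moved stays moved. The work goes in short steps, Python scripts to look and compute and a tool call to move; the robot and the scene stay as the last step left them, time stands still between calls to the robot, and variables do not carry over. Pictures are saved under pics/ and viewed, about 8 in all and at most 12, crops included, and the job is handed in when it is done.

Besides the shell and the picture viewer there is one more tool, called after ">>>" as name([rows], argument=value, ...), one row to a line, values as JSON. servo_tool: Moves the arm, as the interface text tells. Its arguments: {"type":"object","properties":{"targets":{"type":"array","items":{"type":"array","items":{"type":"number"}}},"gripper":{"type":"number"},"newtons":{"type":"number"}},"required":["targets"]}

```bash
mkdir -p pics
cat > h.py <<'E'
from station import *
import numpy as np, cv2
def K(s):
    f=240/np.tan(np.radians(s["vfov"])/2)
    return np.array([[f,0,s["cx"]],[0,f,s["cy"]],[0,0,1.]])
def ray(s,uv,z):
    p=cv2.undistortPoints(np.array([[uv]],float),K(s),np.array(s["D"],float))[0,0]
    R=np.array(s["R"]);t=np.array(s["t"])
    c=-R.T@t; d=R.T@np.array([p[0],p[1],1]); return c+d*(z-c[2])/d[2]
def proj(s,X):
    r,_=cv2.Rodrigues(np.array(s["R"],float))
    return cv2.projectPoints(np.array(X,float).reshape(-1,1,3),r,np.array(s["t"],float),K(s),np.array(s["D"],float))[0][:,0]
def save(s,n): cv2.imwrite(n,cv2.cvtColor(s["color"],cv2.COLOR_RGB2BGR))
E
python3 - <<'E'
from h import *
import pickle
for n in("scene","top"):
    s=snapshot(n); save(s,f"pics/{n}0.png"); pickle.dump(s,open(n+"0.pkl","wb")); print(n,s["vfov"],s["cx"],s["cy"],s["D"],-np.array(s["R"]).T@s["t"])
print(sense())
E
```

```text
scene 50.1949591554873 317.1282180355125 244.258264733653 [-0.07653461  0.          0.          0.          0.        ] [1.04074189 0.63237636 1.12083823]
top 44.937345479982774 316.0915169662329 243.62475009810962 [-0.00977156  0.          0.          0.          0.        ] [ 0.43280952 -0.01130071  1.49270212]
{'t': 0.1, 'q': array([-1.34350373e+00,  5.28421029e-01,  1.43379471e+00, -1.04241567e-05,
        1.18141884e+00, -1.78520764e-01]), 'qd': array([ 3.11237795e-04, -5.24171952e-04, -2.08155122e-03, -7.73810941e-04,
       -7.89508606e-04,  2.08136908e-05]), 'tau': array([-2.75428984e-04, -4.43304384e+01, -1.78586483e+01, -2.45939746e-04,
        3.86545129e-03,  4.78884601e-06]), 'tcp_pos': array([ 0.2465898 , -0.57357793,  0.23039557]), 'tool_rot': array([ 8.35095319e-01, -5.50104323e-01, -7.42642584e-04, -7.00621871e-04]), 'force': array([-0.10944743,  0.80866456, -0.51793364]), 'ft_torque': array([-0.00410822,  0.01001231,  0.01988038]), 'finger_gap': 1.000776339096092}
```

View pics/scene0.png

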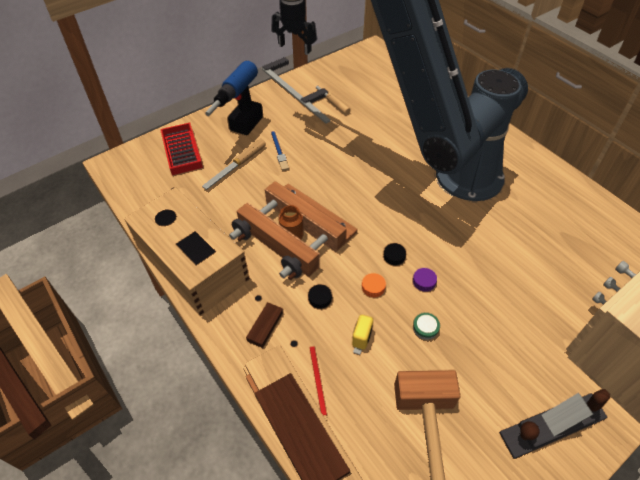

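View pics/top0.png

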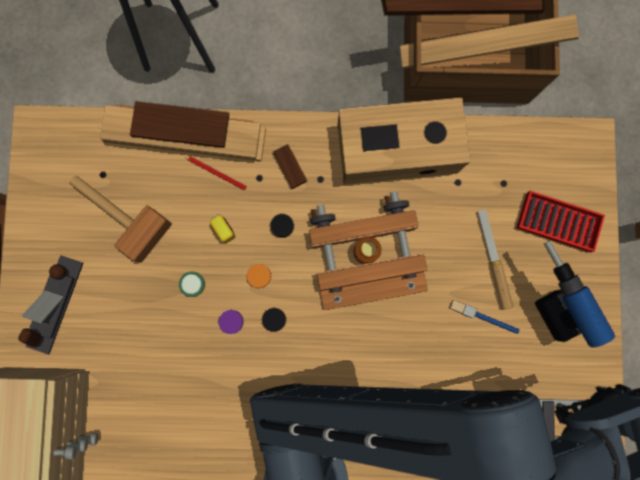

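Lid-shaped candidates in the top view: orange (259,276), purple (231,321), black (282,225), black (274,320), green-rimmed tin (192,284). I choose the orange one and will check it in a close crop along with the jar.

Run:
```python
from h import *
import pickle
T=pickle.load(open("top0.pkl","rb"));S=pickle.load(open("scene0.pkl","rb"))
from scipy.optimize import least_squares
def mask(s,c,r=25):
    h=cv2.cvtColor(s["color"],cv2.COLOR_RGB2HSV).astype(int)
    m=((h[...,0]<14)&(h[...,1]>190)&(h[...,2]>140)).astype(np.uint8)
    o=np.zeros_like(m);o[c[1]-r:c[1]+r,c[0]-r:c[0]+r]=m[c[1]-r:c[1]+r,c[0]-r:c[0]+r]
    n,l,st,ce=cv2.connectedComponentsWithStats(o); k=1+np.argmax(st[1:,4]); return ce[k],st[k]
a=np.linspace(0,2*np.pi,72,endpoint=False)
def model(s,x,y):
    P=[[x+.03*np.cos(t),y+.03*np.sin(t),z] for t in a for z in(0,.023)]
    hu=cv2.convexHull(proj(s,P).astype(np.float32)); M=cv2.moments(hu); return np.array([M["m10"],M["m01"]])/M["m00"],M["m00"]
for s,c in((T,(259,276)),(S,(374,285))):
    ce,st=mask(s,c); 
    r=least_squares(lambda p:model(s,*p)[0]-ce,ray(s,c,.01)[:2],diff_step=1e-3)
    print("lid",ce,st,r.x,model(s,*r.x)[1])
print("jar guess",ray(T,(367,250),.1),ray(S,(291,213),.1))
def crop(s,c,r,k): 
    q=s["color"][c[1]-r:c[1]+r,c[0]-r:c[0]+r]; return cv2.resize(q,None,fx=k,fy=k,interpolation=cv2.INTER_CUBIC)
im=np.vstack([np.hstack([crop(T,(259,276),18,8),crop(T,(367,250),18,8)]),np.hstack([crop(S,(374,285),18,8),crop(S,(291,218),18,8)])])
save({"color":im},"pics/c1.png");print(im.shape)
```

```text
Traceback (most recent call last):
ValueError: attempt to get argmax of an empty sequence
```

```bash
cat > lid.py <<'E'
from h import *
import pickle
from scipy.optimize import least_squares
a=np.linspace(0,2*np.pi,72,endpoint=False)
def mask(s,c,r=18):
    h=cv2.cvtColor(s["color"],cv2.COLOR_RGB2HSV).astype(int)
    m=((h[...,0]<14)&(h[...,1]>175)&(h[...,2]>90)).astype(np.uint8)
    o=np.zeros_like(m);o[c[1]-r:c[1]+r,c[0]-r:c[0]+r]=m[c[1]-r:c[1]+r,c[0]-r:c[0]+r]
    n,l,st,ce=cv2.connectedComponentsWithStats(o); k=1+np.argmax(st[1:,4]); return ce[k],st[k]
def model(s,x,y,z0=0,h=.023,R=.03):
    P=[[x+R*np.cos(t),y+R*np.sin(t),z] for t in a for z in(z0,z0+h)]
    hu=cv2.convexHull(proj(s,P).astype(np.float32)); M=cv2.moments(hu); return np.array([M["m10"],M["m01"]])/M["m00"],M["m00"]
def crop(s,c,r,k): 
    q=s["color"][c[1]-r:c[1]+r,c[0]-r:c[0]+r]; return cv2.resize(q,None,fx=k,fy=k,interpolation=cv2.INTER_CUBIC)
E
python3 - <<'E'
from lid import *
T=pickle.load(open("top0.pkl","rb"));S=pickle.load(open("scene0.pkl","rb"))
for s,c in((T,(259,276)),(S,(374,285))):
    h=cv2.cvtColor(s["color"],cv2.COLOR_RGB2HSV); print(h[c[1],c[0]],h[c[1]+6,c[0]],h[c[1]+25,c[0]])
im=np.vstack([np.hstack([crop(T,(259,276),18,8),crop(T,(367,250),18,8)]),np.hstack([crop(S,(374,285),18,8),crop(S,(291,218),18,8)])])
save({"color":im},"pics/c1.png")
for s,c in((T,(259,276)),(S,(374,285))):
    ce,st=mask(s,c)
    r=least_squares(lambda p:model(s,*p)[0]-ce,ray(s,c,.01)[:2],diff_step=1e-3)
    print("lid",ce,st,r.x,model(s,*r.x)[1])
print("jar guess",ray(T,(367,250),.1),ray(S,(291,213),.1))
E
```

```text
[ 15 200 193] [ 15 201 192] [ 17 130 186]
[ 12 195 237] [ 12 195 235] [ 16 130 215]Traceback (most recent call last):
  File "<stdin>", line 8, in <module>
  File "lid.py", line 9, in mask
    n,l,st,ce=cv2.connectedComponentsWithStats(o); k=1+np.argmax(st[1:,4]); return ce[k],st[k]
                                                       ~~~~~~~~~^^^^^^^^^^
    return _wrapfunc(a, 'argmax', axis=axis, out=out, **kwds)
    return bound(*args, **kwds)
ValueError: attempt to get argmax of an empty sequence
```

View pics/c1.png

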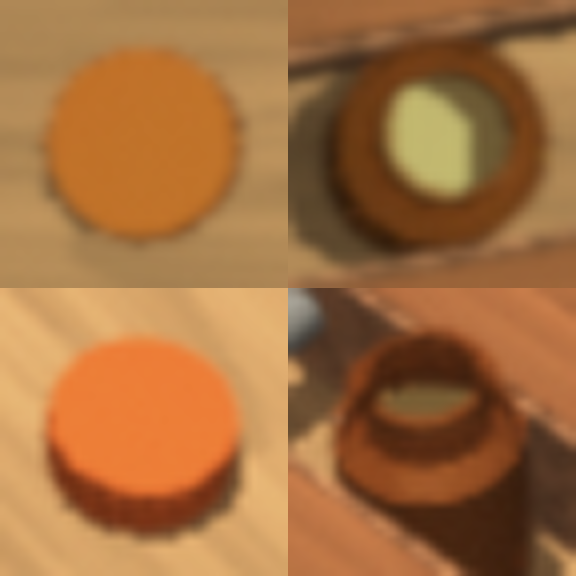

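The crop shows the orange ribbed lid, confirmed; the jar body is about (368,250) and mouth (369,249) in top, about (291,215) in scene. Now an edge fit.

```bash
cat >> lid.py <<'E'
def mask2(s,c,r=18):
    lab=cv2.cvtColor(s["color"],cv2.COLOR_RGB2LAB).astype(float)
    w=lab[c[1]-r:c[1]+r,c[0]-r:c[0]+r]
    h=cv2.cvtColor(s["color"],cv2.COLOR_RGB2HSV).astype(int)[c[1]-r:c[1]+r,c[0]-r:c[0]+r]
    m=((h[...,1]>165)&(h[...,0]<17)).astype(np.uint8)
    n,l,st,ce=cv2.connectedComponentsWithStats(m); k=1+np.argmax(st[1:,4]); return ce[k]+np.array(c)-r,st[k]
def ringscore(s,x,y,z,R,ch,d=.0015):
    f=lambda rr:cv2.remap(ch,*[v.astype(np.float32)[:,None] for v in proj(s,np.c_[x+rr*np.cos(a),y+rr*np.sin(a),np.full(72,z)]).T],cv2.INTER_LINEAR)[:,0]
    return f(R+d)-f(R-d)
E
python3 - <<'E'
from lid import *
T=pickle.load(open("top0.pkl","rb"));S=pickle.load(open("scene0.pkl","rb"))
for s,c in((T,(259,276)),(S,(374,285))):
    ce,st=mask2(s,c)
    r=least_squares(lambda p:model(s,*p)[0]-ce,ray(s,c,.01)[:2],diff_step=1e-3)
    print("lid",ce,st,r.x,model(s,*r.x)[1])
def fit(s,c,z,Rs,fn,name):
    chs=[s["color"][...,i].astype(np.float32) for i in range(3)]
    x0,y0=ray(s,c,z)[:2]; best=[]
    for R in Rs:
        for dx in np.arange(-.008,.0081,.001):
            for dy in np.arange(-.008,.0081,.001):
                g=np.array([ringscore(s,x0+dx,y0+dy,z,R,ch) for ch in chs])
                best.append((np.minimum(np.abs(g).sum(0),80).mean(),x0+dx,y0+dy,R))
    best.sort(reverse=True); b=np.array(best[:8]); print(name,b[0].round(4),b.mean(0).round(4),b.std(0).round(4))
fit(T,(368,249.7),.072,[.033],None,"top body")
fit(T,(369,249),.1,[.017,.018,.019,.022],None,"top mouth")
fit(S,(291,221),.072,[.033],None,"sc body")
fit(S,(291,213),.1,[.018,.019,.020,.022],None,"sc mouth")
E
```

```text
lid [258.3826087  275.48913043] [  6   6  24  24 460] [0.50214556 0.13363594] 457.40486144740134
lid [373.30021142 284.88372093] [  6   6  24  25 473] [0.50483951 0.13269979] 473.1994090019725
top body [ 5.62615e+01  5.69200e-01 -1.39600e-01  3.30000e-02] [ 5.40903e+01  5.69500e-01 -1.39200e-01  3.30000e-02] [1.4162e+00 7.0000e-04 1.0000e-03 0.0000e+00]
top mouth [ 6.10554e+01  5.67300e-01 -1.37400e-01  1.80000e-02] [ 6.03645e+01  5.67500e-01 -1.37400e-01  1.74000e-02] [0.4177 0.0007 0.0007 0.0005]
sc body [ 4.21291e+01  5.77500e-01 -1.30600e-01  3.30000e-02] [ 4.13397e+01  5.77700e-01 -1.30300e-01  3.30000e-02] [0.6401 0.0007 0.001  0.    ]
sc mouth [ 5.36729e+01  5.73100e-01 -1.37000e-01  2.00000e-02] [ 5.24276e+01  5.73300e-01 -1.37500e-01  1.98000e-02] [8.9e-01 8.0e-04 5.0e-04 4.0e-04]
```

>>> servo_tool([
  [-548, -515, 70, 0, 0, -120],
  [-548, -515, 70, 0, 0, -120],
  [-548, -515, 70, 0, 0, -120],
  [-548, -515, 70, 0, 0, -120],
  [-548, -515, 70, 0, 0, -120],
  [-548, -515, 70, 0, 0, -120],
  [-548, -515, 70, 0, 0, -120],
  [-548, -515, 70, 0, 0, -120],
  [-548, -515, 70, 0, 0, -120],
  [-548, -515, 70, 0, 0, -120],
], gripper=85, newtons=40)

```text
t: 1.35
tcp_pos: [0.4598, 0.0126, 0.1731]
tool_rot: [0.937, 0.35, 0.0, 0.0]
force: [0.8, -0.5, 0.8]
finger_gap: 0.993
```

```bash
cat > go.py <<'E'
import sys
from h import *
from scipy.spatial.transform import Rotation as Ro
s=sense(); R=Ro.from_quat(s["tool_rot"]); p=s["tcp_pos"]
M=R.as_matrix(); yaw=np.arctan2(M[1,0],M[0,0])
print("t",round(s["t"],2),"pos",p.round(4),"yaw",round(np.degrees(yaw),1),"q6",s["q"][5].round(3),"q1",s["q"][0].round(3),"tilt",M[:,2].round(4),"F",s["force"].round(1),"T",s["ft_torque"].round(2),"gap",round(s["finger_gap"]*85.4,1))
if len(sys.argv)>1:
    x,y,z,ps=map(float,sys.argv[1:5])
    c,n=np.cos(np.radians(ps)),np.sin(np.radians(ps))
    G=Ro.from_matrix(np.array([[c,n,0],[n,-c,0],[0,0,-1.]]))
    print("shift mm",(R.inv().apply(np.array([x,y,z])-p)*1000).round(1),"turn",np.degrees((R.inv()*G).as_rotvec()).round(1))
E
python3 go.py .5035 .133 .05 53.3
```

```text
t 1.35 pos [0.4598 0.0126 0.1731] yaw 41.0 q6 -0.932 q1 -0.216 tilt [ 3.e-04 -2.e-04 -1.e+00] F [ 0.8 -0.5  0.8] T [-0.04 -0.04 -0.04] gap 84.8
shift mm [112.  -62.2 123.1] turn [  0.   -0.  -12.3]
```

>>> servo_tool([
  [112, -62, 80, 0, 0, -12],
  [112, -62, 123, 0, 0, -12],
  [112, -62, 123, 0, 0, -12],
  [112, -62, 123, 0, 0, -12],
  [112, -62, 123, 0, 0, -12],
])

```text
t: 1.98
tcp_pos: [0.5036, 0.1304, 0.0506]
tool_rot: [0.896, 0.444, -0.0, -0.0]
force: [1.0, -0.1, -0.7]
finger_gap: 0.997
```

```bash
python3 go.py .5035 .133 -.002 53.3
python3 - <<'E'
from lid import *
T=snapshot("top");S=snapshot("scene")
im=np.hstack([crop(T,(259,276),36,8),crop(S,(374,285),36,8)])
im=cv2.resize(im,(800,400)); save({"color":im},"pics/c2.png")
E
```

```text
t 1.98 pos [0.5036 0.1304 0.0506] yaw 52.7 q6 -0.881 q1 0.039 tilt [-5.e-04 -2.e-04 -1.e+00] F [ 1.  -0.1 -0.7] T [-0.04 -0.04 -0.  ] gap 85.1
shift mm [ 2.  -1.6 52.6] turn [-0.   0.  -0.6]
```

View pics/c2.png

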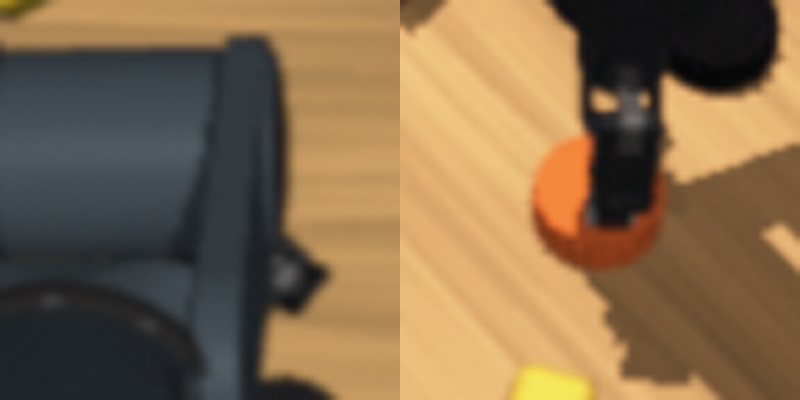

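Run:
```python
from lid import *
S=pickle.load(open("scene0.pkl","rb"))
for sg in(1,):
  for z in(.0636,.08):
    p=[.5036+sg*.05*np.cos(.92),.1304+sg*.05*np.sin(.92),z]; uv=proj(S,p)[0]; print(uv,(uv-np.array([374-36,285-36]))*400/72+[400,0])
print((proj(S,[.5035,.133,.023])[0]-np.array([338,249]))*400/72+[400,0])
```

```text
[375.78117343 289.49650951] [609.89540796 224.98060836]
[376.33684687 285.83197777] [612.9824826  204.62209874]
[600.59351928 184.39344968]
```

The scene view shows the near finger in front of the lid, centred about (614,225) in the crop where 610 was predicted, so it's aligned. Descend and grip.

>>> servo_tool([
  [2, -1.6, 30, 0, 0, 0],
  [2, -1.6, 45, 0, 0, 0],
  [2, -1.6, 52, 0, 0, 0],
  [2, -1.6, 52, 0, 0, 0],
])

```text
t: 2.58
tcp_pos: [0.5038, 0.1329, -0.0014]
tool_rot: [0.896, 0.443, -0.0, -0.0]
force: [0.2, -0.1, 0.5]
finger_gap: 0.995
```

>>> servo_tool([
  [0, 0, 0, 0, 0, 0],
  [0, 0, 0, 0, 0, 0],
  [0, 0, 0, 0, 0, 0],
  [0, 0, 0, 0, 0, 0],
  [0, 0, 0, 0, 0, 0],
  [0, 0, 0, 0, 0, 0],
], gripper=50, newtons=20)

```text
t: 3.32
tcp_pos: [0.5042, 0.1333, -0.0008]
tool_rot: [0.896, 0.444, 0.001, 0.0]
force: [-0.7, -0.3, 6.6]
finger_gap: 0.702
```

```bash
python3 go.py .5035 .133 -.002 -37
```

```text
t 3.33 pos [ 0.5042  0.1333 -0.0008] yaw 52.7 q6 -0.875 q1 0.044 tilt [ 0.0013 -0.     -1.    ] F [-0.7 -0.3  6.6] T [-0.19  0.15  0.  ] gap 60.0
shift mm [-0.6 -0.4  1.2] turn [ 0.  -0.1 89.7]
```

>>> servo_tool([
  [0, 0, -2, 0, 0, 0],
  [0, 0, -2, 0, 0, 0],
  [0, 0, -2, 0, 0, 0],
], gripper=85)

```text
t: 3.7
tcp_pos: [0.5037, 0.1333, 0.0003]
tool_rot: [0.896, 0.444, -0.0, -0.0]
force: [0.7, 0.7, 0.0]
finger_gap: 0.991
```

>>> servo_tool([
  [0, 0, 0, 0, 0, 90],
  [0, 0, 0, 0, 0, 90],
  [0, 0, 0, 0, 0, 90],
  [0, 0, 0, 0, 0, 90],
  [0, 0, 0, 0, 0, 90],
  [0, 0, 0, 0, 0, 90],
  [0, 0, 0, 0, 0, 90],
  [0, 0, 0, 0, 0, 90],
  [0, 0, 0, 0, 0, 90],
  [0, 0, 0, 0, 0, 90],
])

```text
t: 4.95
tcp_pos: [0.5036, 0.1333, 0.0002]
tool_rot: [0.948, -0.32, -0.0, 0.0]
force: [0.7, -0.1, 0.4]
finger_gap: 1.0
```

>>> servo_tool([
  [0, 0, 0, 0, 0, 0],
  [0, 0, 0, 0, 0, 0],
  [0, 0, 0, 0, 0, 0],
  [0, 0, 0, 0, 0, 0],
  [0, 0, 0, 0, 0, 0],
  [0, 0, 0, 0, 0, 0],
], gripper=50, newtons=40)

```text
t: 5.7
tcp_pos: [0.5038, 0.1333, 0.0007]
tool_rot: [0.947, -0.32, 0.0, -0.0]
force: [0.2, -0.1, 5.5]
finger_gap: 0.688
```

```bash
python3 go.py .569 -.138 .15 -37
```

```text
t 5.7 pos [0.5038 0.1333 0.0007] yaw -37.3 q6 0.695 q1 0.044 tilt [ 3.e-04 -0.e+00 -1.e+00] F [ 0.2 -0.1  5.5] T [0.02 0.11 0.08] gap 58.7
shift mm [ 216.3  176.3 -149.3] turn [-0.  -0.  -0.3]
```

>>> servo_tool([
  [0, 0, -20, 0, 0, 0],
  [0, 0, -60, 0, 0, 0],
  [0, 0, -110, 0, 0, 0],
  [216, 176, -149, 0, 0, 0],
  [216, 176, -149, 0, 0, 0],
  [216, 176, -149, 0, 0, 0],
  [216, 176, -149, 0, 0, 0],
  [216, 176, -149, 0, 0, 0],
  [216, 176, -149, 0, 0, 0],
  [216, 176, -149, 0, 0, 0],
])

```text
t: 6.95
tcp_pos: [0.5677, -0.1367, 0.1486]
tool_rot: [0.947, -0.32, -0.001, -0.0]
force: [-0.2, -0.2, -0.9]
finger_gap: 0.689
```

```bash
python3 go.py .569 -.138 .115 -37
```

```text
t 6.95 pos [ 0.5677 -0.1367  0.1486] yaw -37.3 q6 0.223 q1 -0.428 tilt [-0.0023  0.0015 -1.    ] F [-0.2 -0.2 -0.9] T [ 0.04 -0.01  0.05] gap 58.9
shift mm [ 1.9  0.3 33.6] turn [ 0.   0.2 -0.3]
```

>>> servo_tool([
  [2, 0, 34, 0, 0, 0],
  [2, 0, 34, 0, 0, 0],
  [2, 0, 34, 0, 0, 0],
  [2, 0, 34, 0, 0, 0],
])

```text
t: 7.45
tcp_pos: [0.571, -0.1386, 0.1164]
tool_rot: [0.948, -0.32, 0.001, 0.0]
force: [-0.5, 0.1, 0.7]
finger_gap: 0.687
```

```bash
python3 go.py .570 -.1375 .105 -37
python3 - <<'E'
from lid import *
T0=pickle.load(open("top0.pkl","rb"));S0=pickle.load(open("scene0.pkl","rb"))
S=snapshot("scene");pickle.dump(S,open("scene1.pkl","wb"))
k=10
def ov(s,c,r,rings,draw=True):
    im=crop(s,c,r,k).copy()
    for x,y,z,R,col in rings:
        b=np.linspace(0,6.2832,40)
        uv=proj(s,np.c_[x+R*np.cos(b),y+R*np.sin(b),np.full(40,z)])
        uv=((uv-np.array(c)+r+.5)*k).astype(int)
        for q in uv: cv2.circle(im,tuple(map(int,q)),1,col,-1)
    return im
g,w,bl=(0,255,0),(255,255,255),(0,255,255)
t=(.569-.0016,-.138+.0003); s_=(.570+.0011,-.1375-.0006)
p=sense()["tcp_pos"]
c=(p[0]+.0011,p[1]-.0006)
im=np.hstack([ov(T0,(368,249),20,[(*t,.1,.022,g),(*t,.1,.018,w),(*t,.072,.033,bl)]),ov(S0,(291,217),20,[(*s_,.1,.022,g),(*s_,.1,.018,w),(*s_,.072,.033,bl)])])
im=np.vstack([im,np.hstack([ov(S,(291,210),20,[(*c,p[2]+.0223,.03,g),(*c,p[2]-.0007,.03,w)]),ov(S,(291,210),20,[])])])
im=cv2.resize(im,(600,600),interpolation=cv2.INTER_AREA);save({"color":im},"pics/c3.png")
E
```

```text
t 7.45 pos [ 0.571  -0.1386  0.1164] yaw -37.3 q6 0.222 q1 -0.428 tilt [ 1.6e-03 -7.0e-04 -1.0e+00] F [-0.5  0.1  0.7] T [ 0.   -0.01 -0.03] gap 58.7
shift mm [-1.5 -0.2 11.4] turn [-0.  -0.1 -0.3]
```

View pics/c3.png

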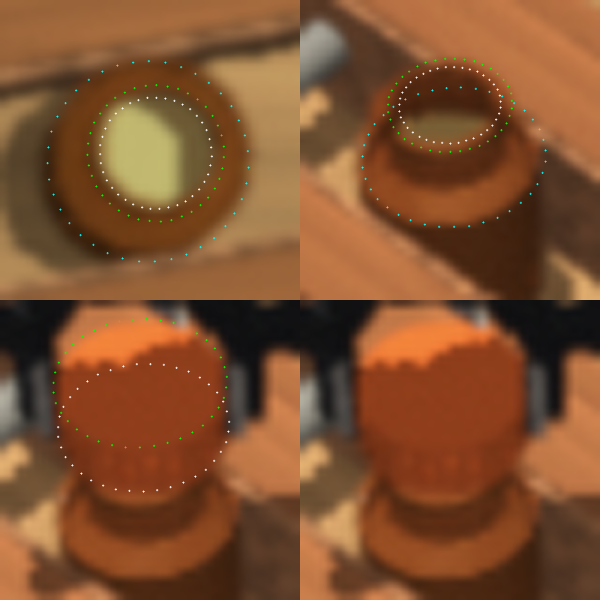

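>>> servo_tool([
  [-1.6, 0.5, 8, 0, 0, 0],
  [-1.6, 0.5, 11, 0, 0, 0],
  [-1.6, 0.5, 11, 0, 0, 0],
  [-1.6, 0.5, 11, 0, 0, 0],
])

```text
t: 8.0
tcp_pos: [0.5689, -0.1384, 0.1044]
tool_rot: [0.947, -0.32, 0.0, 0.0]
force: [-0.2, 1.0, -0.4]
finger_gap: 0.69
```

```bash
python3 go.py .5695 -.138 .098 -37
```

```text
t 8.0 pos [ 0.5689 -0.1384  0.1044] yaw -37.3 q6 0.222 q1 -0.429 tilt [ 0. -0. -1.] F [-0.2  1.  -0.4] T [-0.03  0.01 -0.04] gap 58.9
shift mm [ 0.2 -0.7  6.4] turn [-0.  -0.  -0.3]
```

>>> servo_tool([
  [0.2, -0.7, 0, 0, 0, 0],
  [0.2, -0.7, 2, 0, 0, 0],
  [0.2, -0.7, 4, 0, 0, 0],
  [0.2, -0.7, 5, 0, 0, 0],
  [0.2, -0.7, 5, 0, 0, 0],
  [0.2, -0.7, 5, 0, 0, 0],
])

```text
t: 8.75
tcp_pos: [0.5695, -0.1379, 0.0994]
tool_rot: [0.947, -0.32, 0.0, -0.0]
force: [0.1, 0.0, -0.8]
finger_gap: 0.687
```

```bash
python3 go.py .5695 -.138 .095 -37
```

```text
t 8.75 pos [ 0.5695 -0.1379  0.0994] yaw -37.3 q6 0.223 q1 -0.428 tilt [ 1.e-04 -0.e+00 -1.e+00] F [ 0.1  0.  -0.8] T [ 0.  0. -0.] gap 58.7
shift mm [0.1 0.1 4.4] turn [-0.  -0.  -0.3]
```

>>> servo_tool([
  [0, 0, 1, 0, 0, 0],
  [0, 0, 2, 0, 0, 0],
  [0, 0, 2, 0, 0, 0],
])

```text
t: 9.12
tcp_pos: [0.5695, -0.1379, 0.0973]
tool_rot: [0.947, -0.32, 0.0, 0.0]
force: [0.4, 0.0, -0.8]
finger_gap: 0.685
```

>>> servo_tool([
  [0, 0, 1, 0, 0, 0],
  [0, 0, 2, 0, 0, 0],
  [0, 0, 2, 0, 0, 0],
])

```text
t: 9.5
tcp_pos: [0.5702, -0.1383, 0.0956]
tool_rot: [0.947, -0.32, 0.001, 0.0]
force: [0.6, -1.3, 0.1]
finger_gap: 0.686
```

>>> servo_tool([
  [0, 0, 0.5, 0, 0, 0],
  [0, 0, 1, 0, 0, 0],
  [0, 0, 1, 0, 0, 0],
  [0, 0, 1, 0, 0, 0],
])

```text
t: 10.0
tcp_pos: [0.5702, -0.1383, 0.0951]
tool_rot: [0.947, -0.32, 0.001, 0.0]
force: [0.3, -1.2, 5.3]
finger_gap: 0.687
```

```bash
python3 go.py .5695 -.138 .095 -37
```

```text
t 10.0 pos [ 0.5702 -0.1383  0.0951] yaw -37.3 q6 0.223 q1 -0.428 tilt [ 0.0019 -0.0011 -1.    ] F [ 0.3 -1.2  5.3] T [-0.31 -0.26 -0.02] gap 58.7
shift mm [-0.7  0.1  0.1] turn [-0.  -0.1 -0.3]
```

>>> servo_tool([
  [0.5, 0, -1.5, 0, 0, 0],
  [1.2, 0, -1.5, 0, 0, 0],
  [1.2, 0, -1.5, 0, 0, 0],
  [1.2, 0, -1.5, 0, 0, 0],
])

```text
t: 10.5
tcp_pos: [0.5701, -0.1384, 0.0956]
tool_rot: [0.947, -0.32, -0.0, -0.0]
force: [1.0, -0.1, 1.4]
finger_gap: 0.692
```

```bash
python3 go.py .5705 -.1388 .095 -37
```

```text
t 10.5 pos [ 0.5701 -0.1384  0.0956] yaw -37.3 q6 0.223 q1 -0.429 tilt [-8.e-04  4.e-04 -1.e+00] F [ 1.  -0.1  1.4] T [-0.19 -0.15 -0.04] gap 59.1
shift mm [0.6 0.1 0.6] turn [ 0.   0.1 -0.3]
```

>>> servo_tool([
  [0, 0, 0.5, 0, 0, 0],
  [0, 0, 1, 0, 0, 0],
  [0, 0, 1.5, 0, 0, 0],
  [0, 0, 1.5, 0, 0, 0],
])

```text
t: 11.0
tcp_pos: [0.5703, -0.1385, 0.0949]
tool_rot: [0.947, -0.32, 0.0, 0.0]
force: [-0.5, -0.3, 5.5]
finger_gap: 0.688
```

```bash
python3 go.py .5705 -.1388 .095 -37
```

```text
t 11.0 pos [ 0.5703 -0.1385  0.0949] yaw -37.3 q6 0.223 q1 -0.429 tilt [ 0.e+00 -1.e-04 -1.e+00] F [-0.5 -0.3  5.5] T [-0.08 -0.02 -0.04] gap 58.8
shift mm [ 0.3  0.1 -0.1] turn [ 0.  -0.  -0.3]
```

>>> servo_tool([
  [0, 0, 0, 0, 0, -4],
  [0, 0, 0, 0, 0, -8],
  [0, 0, 0, 0, 0, -12],
  [0, 0, 0, 0, 0, -12],
])

```text
t: 11.5
tcp_pos: [0.5711, -0.1392, 0.0943]
tool_rot: [0.976, -0.22, 0.001, 0.0]
force: [2.5, -2.2, -0.8]
finger_gap: 0.686
```

```bash
python3 go.py .5705 -.1388 .095 -25
```

```text
t 11.5 pos [ 0.5711 -0.1392  0.0943] yaw -25.4 q6 0.014 q1 -0.429 tilt [ 1.6e-03 -9.0e-04 -1.0e+00] F [ 2.5 -2.2 -0.8] T [-0.4  -0.37 -0.05] gap 58.6
shift mm [-0.7 -0.1 -0.7] turn [ 0.  -0.1 -0.4]
```

>>> servo_tool([
  [0.7, 0.2, 0, 0, 0, 0],
  [1.4, 0.4, 0, 0, 0, 0],
  [1.4, 0.4, 0, 0, 0, 0],
  [1.4, 0.4, 0, 0, 0, 0],
])

```text
t: 12.0
tcp_pos: [0.5712, -0.1393, 0.0942]
tool_rot: [0.976, -0.219, -0.0, -0.0]
force: [0.6, -0.6, 1.2]
finger_gap: 0.686
```

```bash
python3 go.py .5715 -.1396 .095 -25
```

```text
t 12.0 pos [ 0.5712 -0.1393  0.0942] yaw -25.3 q6 0.013 q1 -0.429 tilt [-6.e-04  4.e-04 -1.e+00] F [ 0.6 -0.6  1.2] T [-0.11 -0.22 -0.02] gap 58.6
shift mm [ 0.4  0.1 -0.8] turn [-0.   0.  -0.3]
```

>>> servo_tool([
  [0, 0, 0.5, 0, 0, 0],
  [0, 0, 1, 0, 0, 0],
  [0, 0, 1, 0, 0, 0],
  [0, 0, 1, 0, 0, 0],
])

```text
t: 12.5
tcp_pos: [0.5714, -0.1396, 0.0934]
tool_rot: [0.976, -0.219, -0.0, -0.0]
force: [0.9, -0.5, -0.6]
finger_gap: 0.692
```

```bash
python3 go.py .5712 -.1393 .095 -25
```

```text
t 12.5 pos [ 0.5714 -0.1396  0.0934] yaw -25.3 q6 0.013 q1 -0.429 tilt [-2.e-04  1.e-04 -1.e+00] F [ 0.9 -0.5 -0.6] T [-0.19 -0.14  0.01] gap 59.1
shift mm [-0.3 -0.2 -1.6] turn [ 0.   0.  -0.3]
```

>>> servo_tool([
  [0.3, 0.1, 0.5, 0, 0, 0],
  [0.5, 0.1, 1, 0, 0, 0],
  [0.5, 0.1, 1, 0, 0, 0],
  [0.5, 0.1, 1, 0, 0, 0],
])

```text
t: 13.0
tcp_pos: [0.5716, -0.1397, 0.0927]
tool_rot: [0.976, -0.219, -0.0, -0.0]
force: [-1.7, 0.1, 5.3]
finger_gap: 0.687
```

```bash
python3 go.py .5712 -.1393 .095 -25
```

```text
t 13.0 pos [ 0.5716 -0.1397  0.0927] yaw -25.3 q6 0.012 q1 -0.429 tilt [-5.e-04  2.e-04 -1.e+00] F [-1.7  0.1  5.3] T [-0.04  0.2  -0.  ] gap 58.6
shift mm [-0.5 -0.2 -2.3] turn [ 0.   0.  -0.3]
```

>>> servo_tool([
  [0, 0, 0, 0, 0, -4],
  [0, 0, -0.1, 0, 0, -8],
  [0, 0, -0.3, 0, 0, -12],
  [0, 0, -0.3, 0, 0, -12],
])

```text
t: 13.5
tcp_pos: [0.5717, -0.1398, 0.0922]
tool_rot: [0.993, -0.116, -0.0, -0.0]
force: [0.7, -2.0, 0.7]
finger_gap: 0.686
```

```bash
python3 go.py .5712 -.1393 .095 -13
```

```text
t 13.5 pos [ 0.5717 -0.1398  0.0922] yaw -13.4 q6 -0.196 q1 -0.43 tilt [-4.e-04  2.e-04 -1.e+00] F [ 0.7 -2.   0.7] T [-0.17 -0.01  0.01] gap 58.6
shift mm [-0.6 -0.4 -2.8] turn [-0.   0.  -0.4]
```

>>> servo_tool([
  [0, 0.3, 0.5, 0, 0, 0],
  [0, 0.3, 1, 0, 0, 0],
  [0, 0.3, 1.5, 0, 0, 0],
  [0, 0.3, 1.5, 0, 0, 0],
])

```text
t: 14.0
tcp_pos: [0.5718, -0.1401, 0.0911]
tool_rot: [0.993, -0.116, -0.0, -0.0]
force: [-0.7, 0.4, -0.7]
finger_gap: 0.689
```

```bash
python3 go.py .5712 -.1393 .095 -13
```

```text
t 14.0 pos [ 0.5718 -0.1401  0.0911] yaw -13.3 q6 -0.197 q1 -0.43 tilt [-2.e-04  1.e-04 -1.e+00] F [-0.7  0.4 -0.7] T [-0.05 -0.09  0.03] gap 58.8
shift mm [-0.7 -0.6 -3.9] turn [-0.   0.  -0.3]
```

Free and centred now; keep going down for contact.

>>> servo_tool([
  [0, 0, 0.5, 0, 0, 0],
  [0, 0, 1, 0, 0, 0],
  [0, 0, 1.3, 0, 0, 0],
  [0, 0, 1.3, 0, 0, 0],
])

```text
t: 14.5
tcp_pos: [0.5718, -0.1402, 0.0899]
tool_rot: [0.993, -0.116, 0.0, -0.0]
force: [0.3, -0.0, 0.4]
finger_gap: 0.689
```

```bash
python3 go.py .5712 -.1393 .095 -13
```

```text
t 14.5 pos [ 0.5718 -0.1402  0.0899] yaw -13.3 q6 -0.198 q1 -0.43 tilt [ 0. -0. -1.] F [ 0.3 -0.   0.4] T [-0.06  0.03  0.  ] gap 58.9
shift mm [-0.8 -0.7 -5.1] turn [-0.  -0.  -0.3]
```

>>> servo_tool([
  [0, 0, 0.5, 0, 0, 0],
  [0, 0, 1, 0, 0, 0],
  [0, 0, 1.2, 0, 0, 0],
  [0, 0, 1.2, 0, 0, 0],
])

```text
t: 15.0
tcp_pos: [0.5718, -0.1401, 0.0886]
tool_rot: [0.993, -0.116, -0.0, -0.0]
force: [0.0, -0.3, -0.5]
finger_gap: 0.687
```

```bash
python3 go.py .5712 -.1393 .095 -13
```

```text
t 15.0 pos [ 0.5718 -0.1401  0.0886] yaw -13.3 q6 -0.198 q1 -0.43 tilt [-1.e-04  1.e-04 -1.e+00] F [ 0.  -0.3 -0.5] T [-0.02  0.01  0.01] gap 58.7
shift mm [-0.7 -0.6 -6.4] turn [-0.   0.  -0.3]
```

>>> servo_tool([
  [0, 0, 0.5, 0, 0, 0],
  [0, 0, 1, 0, 0, 0],
  [0, 0, 1, 0, 0, 0],
  [0, 0, 1, 0, 0, 0],
])

```text
t: 15.5
tcp_pos: [0.5718, -0.1402, 0.0877]
tool_rot: [0.993, -0.116, 0.0, 0.0]
force: [-0.7, 0.2, -0.6]
finger_gap: 0.69
```

```bash
python3 go.py .5712 -.1393 .095 -13
```

```text
t 15.5 pos [ 0.5718 -0.1402  0.0877] yaw -13.3 q6 -0.198 q1 -0.43 tilt [ 0. -0. -1.] F [-0.7  0.2 -0.6] T [-0.01 -0.02 -0.01] gap 59.0
shift mm [-0.8 -0.7 -7.3] turn [ 0.  -0.  -0.3]
```

>>> servo_tool([
  [0, 0, 0.5, 0, 0, 0],
  [0, 0, 1, 0, 0, 0],
  [0, 0, 1, 0, 0, 0],
  [0, 0, 1, 0, 0, 0],
])

```text
t: 16.0
tcp_pos: [0.5719, -0.1402, 0.0869]
tool_rot: [0.993, -0.116, 0.0, 0.0]
force: [-0.4, 0.5, 1.5]
finger_gap: 0.687
```

```bash
python3 go.py .5712 -.1393 .095 -13
```

```text
t 16.0 pos [ 0.5719 -0.1402  0.0869] yaw -13.3 q6 -0.198 q1 -0.43 tilt [ 3.e-04 -1.e-04 -1.e+00] F [-0.4  0.5  1.5] T [ 0.05  0.08 -0.02] gap 58.7
shift mm [-0.9 -0.7 -8.1] turn [ 0.  -0.  -0.3]
```

>>> servo_tool([
  [0, 0, 0, 0, 0, -4],
  [0, 0, -0.1, 0, 0, -8],
  [0, 0, -0.3, 0, 0, -12],
  [0, 0, -0.5, 0, 0, -16],
  [0, 0, -0.7, 0, 0, -20],
  [0, 0, -0.7, 0, 0, -20],
])

```text
t: 16.75
tcp_pos: [0.5723, -0.1405, 0.0879]
tool_rot: [0.998, 0.058, 0.001, 0.0]
force: [-0.4, -0.0, 3.5]
finger_gap: 0.691
```

```bash
python3 go.py .5712 -.1393 .095 7
```

```text
t 16.75 pos [ 0.5723 -0.1405  0.0879] yaw 6.6 q6 -0.546 q1 -0.43 tilt [ 1.3e-03 -8.0e-04 -1.0e+00] F [-0.4 -0.   3.5] T [-0.09  0.09  0.04] gap 59.0
shift mm [-1.  -1.3 -7.1] turn [ 0.1 -0.1 -0.4]
```

>>> servo_tool([
  [0, 0, -0.2, 0, 0, -5],
  [0, 0, -0.5, 0, 0, -10],
  [0, 0, -0.8, 0, 0, -15],
  [0, 0, -1.05, 0, 0, -20],
  [0, 0, -1.3, 0, 0, -25],
  [0, 0, -1.6, 0, 0, -30],
  [0, 0, -1.9, 0, 0, -35],
  [0, 0, -2.15, 0, 0, -40],
  [0, 0, -2.15, 0, 0, -40],
])

```text
t: 17.88
tcp_pos: [0.5723, -0.1404, 0.09]
tool_rot: [0.919, 0.395, 0.0, 0.001]
force: [-1.0, 0.5, 5.5]
finger_gap: 0.69
```

```bash
python3 go.py .5712 -.1393 .095 47
```

```text
t 17.88 pos [ 0.5723 -0.1404  0.09  ] yaw 46.6 q6 -1.243 q1 -0.43 tilt [ 1.2e-03 -6.0e-04 -1.0e+00] F [-1.   0.5  5.5] T [ 0.01 -0.01  0.01] gap 58.9
shift mm [ 0.  -1.5 -5. ] turn [ 0.1 -0.  -0.4]
```

>>> servo_tool([
  [0, 0, -0.2, 0, 0, -5],
  [0, 0, -0.5, 0, 0, -10],
  [0, 0, -0.8, 0, 0, -15],
  [0, 0, -1.05, 0, 0, -20],
  [0, 0, -1.3, 0, 0, -25],
  [0, 0, -1.6, 0, 0, -30],
  [0, 0, -1.9, 0, 0, -35],
  [0, 0, -2.15, 0, 0, -40],
  [0, 0, -2.15, 0, 0, -40],
])

```text
t: 19.0
tcp_pos: [0.5722, -0.1404, 0.0922]
tool_rot: [0.728, 0.686, 0.0, 0.001]
force: [-0.7, 0.8, 5.3]
finger_gap: 0.691
```

```bash
python3 go.py .5712 -.1393 .095 87
```

```text
t 19.0 pos [ 0.5722 -0.1404  0.0922] yaw 86.6 q6 -1.941 q1 -0.43 tilt [ 1.e-03 -7.e-04 -1.e+00] F [-0.7  0.8  5.3] T [0.03 0.15 0.08] gap 59.0
shift mm [ 1.1 -1.1 -2.8] turn [ 0.1  0.  -0.4]
```

>>> servo_tool([
  [0, 0, -0.2, 0, 0, -4],
  [0, 0, -0.4, 0, 0, -7],
  [0, 0, -0.55, 0, 0, -10],
  [0, 0, -0.55, 0, 0, -10],
  [0, 0, -0.55, 0, 0, -10],
])

```text
t: 19.62
tcp_pos: [0.5722, -0.1404, 0.0927]
tool_rot: [0.665, 0.746, 0.0, 0.001]
force: [-0.6, -0.2, 5.7]
finger_gap: 0.687
```

```bash
python3 go.py .5712 -.1393 .095 97
```

```text
t 19.62 pos [ 0.5722 -0.1404  0.0927] yaw 96.6 q6 -2.115 q1 -0.43 tilt [ 1.e-03 -7.e-04 -1.e+00] F [-0.6 -0.2  5.7] T [-0.02  0.09  0.06] gap 58.6
shift mm [ 1.2 -0.9 -2.3] turn [ 0.1  0.  -0.4]
```

>>> servo_tool([
  [0, 0, -0.2, 0, 0, -3],
  [0, 0, -0.3, 0, 0, -6],
  [0, 0, -0.3, 0, 0, -6],
  [0, 0, -0.3, 0, 0, -6],
])

```text
t: 20.12
tcp_pos: [0.5718, -0.1401, 0.0924]
tool_rot: [0.625, 0.78, -0.0, -0.0]
force: [0.1, 0.9, 2.7]
finger_gap: 0.685
```

>>> servo_tool([
  [0, 0, -0.1, 0, 0, -2],
  [0, 0, -0.2, 0, 0, -4],
  [0, 0, -0.2, 0, 0, -4],
  [0, 0, -0.2, 0, 0, -4],
])

```text
t: 20.62
tcp_pos: [0.5717, -0.1401, 0.0925]
tool_rot: [0.597, 0.802, -0.0, -0.0]
force: [0.2, 0.4, -1.1]
finger_gap: 0.694
```

>>> servo_tool([
  [0, 0, 0.5, 0, 0, 0],
  [0, 0, 1, 0, 0, 0],
  [0, 0, 1.5, 0, 0, 0],
  [0, 0, 1.5, 0, 0, 0],
])

```text
t: 21.12
tcp_pos: [0.5718, -0.1401, 0.0912]
tool_rot: [0.597, 0.802, 0.0, -0.0]
force: [-0.6, -0.4, -0.2]
finger_gap: 0.686
```

>>> servo_tool([
  [0, 0, 0.5, 0, 0, 0],
  [0, 0, 1, 0, 0, 0],
  [0, 0, 1.5, 0, 0, 0],
  [0, 0, 1.5, 0, 0, 0],
])

```text
t: 21.62
tcp_pos: [0.5718, -0.1402, 0.0897]
tool_rot: [0.597, 0.802, -0.0, -0.0]
force: [0.8, 0.8, -0.8]
finger_gap: 0.69
```

Dropped off the starts; following it down.

>>> servo_tool([
  [0, 0, 0.5, 0, 0, 0],
  [0, 0, 1, 0, 0, 0],
  [0, 0, 1.5, 0, 0, 0],
  [0, 0, 1.5, 0, 0, 0],
])

```text
t: 22.12
tcp_pos: [0.5718, -0.1401, 0.0882]
tool_rot: [0.597, 0.802, -0.0, -0.0]
force: [-0.0, -0.5, -1.1]
finger_gap: 0.687
```

>>> servo_tool([
  [0, 0, 0.5, 0, 0, 0],
  [0, 0, 1, 0, 0, 0],
  [0, 0, 1.2, 0, 0, 0],
  [0, 0, 1.2, 0, 0, 0],
])

```text
t: 22.62
tcp_pos: [0.5719, -0.1402, 0.0871]
tool_rot: [0.597, 0.802, 0.0, 0.0]
force: [-0.6, -0.0, -0.3]
finger_gap: 0.689
```

```bash
python3 go.py .5718 -.1402 .087 105
```

```text
t 22.62 pos [ 0.5719 -0.1402  0.0871] yaw 106.7 q6 -2.292 q1 -0.43 tilt [ 1.e-04 -0.e+00 -1.e+00] F [-0.6 -0.  -0.3] T [-0.04  0.    0.  ] gap 58.9
shift mm [-0.  -0.1  0.1] turn [0.  0.  1.7]
```

>>> servo_tool([
  [0, 0, 0.2, 0, 0, 5],
  [0, 0, 0.5, 0, 0, 10],
  [0, 0, 0.8, 0, 0, 15],
  [0, 0, 1.1, 0, 0, 20],
  [0, 0, 1.1, 0, 0, 20],
])

```text
t: 23.25
tcp_pos: [0.5719, -0.1402, 0.086]
tool_rot: [0.727, 0.687, -0.0, 0.0]
force: [-0.3, -0.7, 0.1]
finger_gap: 0.69
```

```bash
python3 go.py .5718 -.1402 .087 87
```

```text
t 23.25 pos [ 0.5719 -0.1402  0.086 ] yaw 86.7 q6 -1.944 q1 -0.43 tilt [ 1.e-04 -2.e-04 -1.e+00] F [-0.3 -0.7  0.1] T [-0.03 -0.03 -0.02] gap 58.9
shift mm [ 0.  -0.1 -1. ] turn [ 0.   0.  -0.3]
```

>>> servo_tool([
  [0, 0, 0.3, 0, 0, 5],
  [0, 0, 0.6, 0, 0, 10],
  [0, 0, 0.9, 0, 0, 15],
  [0, 0, 1.2, 0, 0, 20],
  [0, 0, 1.5, 0, 0, 25],
  [0, 0, 1.8, 0, 0, 30],
  [0, 0, 1.8, 0, 0, 30],
])

```text
t: 24.12
tcp_pos: [0.5722, -0.1403, 0.0846]
tool_rot: [0.88, 0.476, 0.0, 0.0]
force: [1.0, 0.4, 2.9]
finger_gap: 0.691
```

```bash
python3 go.py .5718 -.1402 .087 57
```

```text
t 24.12 pos [ 0.5722 -0.1403  0.0846] yaw 56.8 q6 -1.421 q1 -0.43 tilt [ 1.e-03 -4.e-04 -1.e+00] F [1.  0.4 2.9] T [ 0.04  0.04 -0.05] gap 59.0
shift mm [-0.1 -0.4 -2.4] turn [ 0.1 -0.  -0.2]
```

>>> servo_tool([
  [0, 0, 0.2, 0, 0, 5],
  [0, 0, 0.5, 0, 0, 10],
  [0, 0, 0.8, 0, 0, 15],
  [0, 0, 1.1, 0, 0, 20],
  [0, 0, 1.1, 0, 0, 20],
])

```text
t: 24.75
tcp_pos: [0.5726, -0.1405, 0.084]
tool_rot: [0.949, 0.316, 0.001, 0.001]
force: [0.1, -0.2, 5.4]
finger_gap: 0.688
```

```bash
python3 go.py .5718 -.1402 .087 37
```

```text
t 24.75 pos [ 0.5726 -0.1405  0.084 ] yaw 36.8 q6 -1.072 q1 -0.43 tilt [ 1.9e-03 -9.0e-04 -1.0e+00] F [ 0.1 -0.2  5.4] T [-0.04  0.05 -0.08] gap 58.8
shift mm [-0.4 -0.7 -3. ] turn [ 0.1 -0.1 -0.2]
```

>>> servo_tool([
  [0, 0, 0.2, 0, 0, 5],
  [0, 0, 0.4, 0, 0, 10],
  [0, 0, 0.6, 0, 0, 15],
  [0, 0, 0.8, 0, 0, 20],
  [0, 0, 0.8, 0, 0, 20],
], newtons=60)

```text
t: 25.38
tcp_pos: [0.5729, -0.1408, 0.0837]
tool_rot: [0.989, 0.146, 0.001, 0.001]
force: [0.3, -0.7, 7.2]
finger_gap: 0.684
```

```bash
python3 go.py .5718 -.1402 .087 17
```

```text
t 25.38 pos [ 0.5729 -0.1408  0.0837] yaw 16.8 q6 -0.723 q1 -0.43 tilt [ 0.0027 -0.0015 -1.    ] F [ 0.3 -0.7  7.2] T [-0.05  0.2  -0.16] gap 58.4
shift mm [-0.9 -0.9 -3.3] turn [ 0.1 -0.1 -0.2]
```

>>> servo_tool([
  [0, 0, 0.1, 0, 0, 3],
  [0, 0, 0.2, 0, 0, 6],
  [0, 0, 0.3, 0, 0, 8],
  [0, 0, 0.3, 0, 0, 8],
])

```text
t: 25.88
tcp_pos: [0.5728, -0.1409, 0.0834]
tool_rot: [0.997, 0.077, 0.001, 0.001]
force: [0.2, -0.0, 7.4]
finger_gap: 0.679
```

```bash
python3 go.py .5718 -.1402 .087 9
```

```text
t 25.88 pos [ 0.5728 -0.1409  0.0834] yaw 8.8 q6 -0.584 q1 -0.43 tilt [ 0.0025 -0.0017 -1.    ] F [ 0.2 -0.   7.4] T [-0.13  0.18 -0.  ] gap 58.0
shift mm [-0.9 -0.8 -3.6] turn [ 0.1 -0.1 -0.2]
```

>>> servo_tool([
  [0, 0, 0.1, 0, 0, 3],
  [0, 0, 0.2, 0, 0, 6],
  [0, 0, 0.2, 0, 0, 6],
])

```text
t: 26.25
tcp_pos: [0.5721, -0.1412, 0.0832]
tool_rot: [1.0, 0.026, 0.0, 0.001]
force: [-2.5, -2.7, 8.7]
finger_gap: 0.685
```

```bash
python3 go.py .5718 -.1402 .087 3
```

```text
t 26.25 pos [ 0.5721 -0.1412  0.0832] yaw 3.0 q6 -0.481 q1 -0.43 tilt [ 8.0e-04 -2.7e-03 -1.0e+00] F [-2.5 -2.7  8.7] T [-0.32  0.46  0.44] gap 58.5
shift mm [-0.3 -1.  -3.8] turn [ 0.2 -0.  -0. ]
```

>>> servo_tool([
  [0, 0, 0, 0, 0, 3],
  [0, 0, 0, 0, 0, 5],
  [0, 0, 0, 0, 0, 5],
])

```text
t: 26.62
tcp_pos: [0.572, -0.1408, 0.0833]
tool_rot: [1.0, -0.014, 0.0, 0.002]
force: [-1.3, -0.3, 8.9]
finger_gap: 0.684
```

```bash
python3 go.py .5718 -.1402 .087 -2
```

```text
t 26.62 pos [ 0.572  -0.1408  0.0833] yaw -1.6 q6 -0.397 q1 -0.429 tilt [ 1.0e-04 -3.5e-03 -1.0e+00] F [-1.3 -0.3  8.9] T [0.05 0.31 1.66] gap 58.4
shift mm [-0.2 -0.6 -3.7] turn [ 0.2 -0.   0.4]
```

>>> servo_tool([
  [0, 0, -0.4, 0, 0, 0],
  [0, 0, -0.8, 0, 0, 0],
  [0, 0, -0.8, 0, 0, 0],
])

```text
t: 27.0
tcp_pos: [0.572, -0.1408, 0.0833]
tool_rot: [1.0, -0.016, -0.0, 0.001]
force: [-1.4, -0.7, 6.2]
finger_gap: 0.68
```

>>> servo_tool([
  [0, 0, 0, 0, 0, 0],
  [0, 0, 0, 0, 0, 0],
  [0, 0, 0, 0, 0, 0],
  [0, 0, 0, 0, 0, 0],
  [0, 0, 0, 0, 0, 0],
], gripper=85)

```text
t: 27.62
tcp_pos: [0.5718, -0.1401, 0.0824]
tool_rot: [1.0, -0.02, -0.0, -0.0]
force: [0.6, 0.4, 0.1]
finger_gap: 0.996
```

>>> servo_tool([
  [0, 0, -15, 0, 0, 0],
  [0, 0, -45, 0, 0, 0],
  [0, 0, -100, 0, 0, 0],
  [0, 0, -100, 0, 0, 0],
  [-150, 0, -120, 0, 0, 0],
  [-150, 0, -120, 0, 0, 0],
  [-150, 0, -120, 0, 0, 0],
  [-150, 0, -120, 0, 0, 0],
])

```text
t: 28.62
tcp_pos: [0.42, -0.1334, 0.2029]
tool_rot: [1.0, -0.021, -0.0, -0.0]
force: [0.6, 0.7, 0.2]
finger_gap: 0.993
```

```bash
python3 go.py
python3 - <<'E'
from lid import *
S=snapshot("scene");T=snapshot("top")
k=10
def ov(s,c,r,x,y,z):
    im=crop(s,c,r,k).copy()
    b=np.linspace(0,6.2832,40)
    for zz in(z,z+.023):
        for q in (proj(s,np.c_[x+.03*np.cos(b),y+.03*np.sin(b),np.full(40,zz)])-np.array(c)+r+.5)*k: cv2.circle(im,(int(q[0]),int(q[1])),1,(0,255,0),-1)
    return im
im=np.hstack([ov(S,(291,212),20,.572+.0011,-.1404-.0006,.0825),crop(T,(368,249),20,k)])
save({"color":im},"pics/c4.png")
im=np.vstack([S["color"],T["color"]]);im=cv2.resize(im,(400,600));save({"color":im},"pics/c5.png")
E
```

```text
t 28.62 pos [ 0.42   -0.1334  0.2029] yaw -2.4 q6 -0.52 q1 -0.562 tilt [-9.e-04  6.e-04 -1.e+00] F [0.6 0.7 0.2] T [-0.01 -0.06  0.  ] gap 84.8
```

View pics/c4.png

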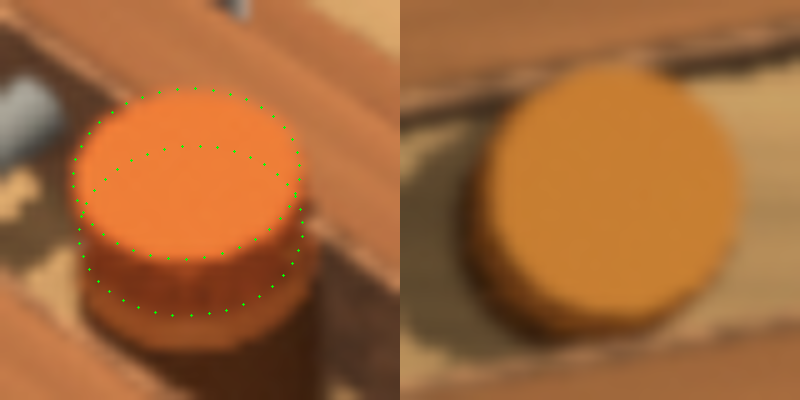

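View pics/c5.png

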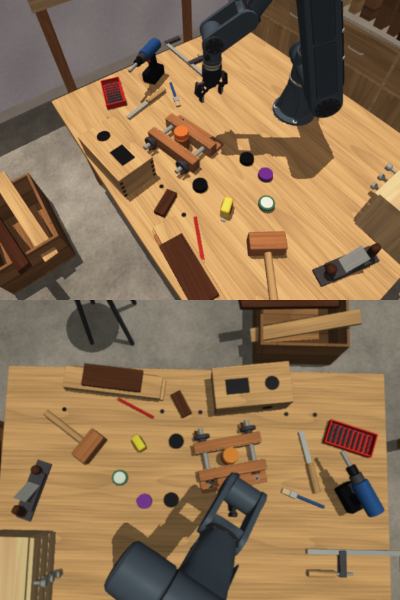

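The lid sits level on the jar, with its top centred about (188,173) in the left crop and matching the overlay for the home height. The other things lie where they were, and the gripper is clear.

```bash
python3 -c "
from station import *
s=sense();print(s['t'],s['force'],abs(s['qd']).max());print(sign_off())"
```

```text
28.725 [0.67638214 0.48410528 0.42864645] 0.026090798204412926
the job is handed in; nothing more can be done
None
```

The orange lid is screwed back on the jar up to its stop, released with the gripper clear, and the job was handed in at 28.7 s. No verdict was reported.

- **Going on:** I gripped the lid twice at right angles to centre it. My first estimate of the jar's centre was about 3 mm off, so the lid caught lightly on the rim (5–6 N read). I re-centred it by feel.
- **Backward turn:** it rode up under 3.5–5.7 N until its lower edge was about 8 mm below the rim, by the tool height. The force then vanished. It followed freely down to about 13.6 mm below.
- **Forward turn:** I wound it about 108° in all, roughly 100° past the drop. The torque rose from under 0.2 to 1.66 N m at the stop, with the lower edge about 17.4 mm below the rim. The last 5° step therefore went well past the 0.45 N m mark before I stopped turning.
- **Last look:** the lid appears level and matches the overlay drawn at home height. The other bench things look unmoved, judged by eye from the pictures.

These depths rest on the tool height at the grasp. They are uncertain by about 0.5 mm: the highest point read 7.9 mm where the task says 7.5. One torque reading during the forward turn was near zero, between 0.16 and 0.44 N m; I took it as noise.

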